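Tighten a pot lid's four knobs crosswise in two rounds

TASK

Clamp the pot's lid down with its four knobs, clockwise and crosswise, in two rounds: first bring one knob just snug, then the one facing it, then the other two, and only when all four are snug go round again in the same crosswise way and make each one firm. Feel for the bite, since each knob has a different slack, never force a knob beyond firm, and leave the steam weight and everything around the pot where it is.

Things in the scene. Friction and masses are not known exactly. Their poses are not given: they have to be found in the camera images.
- grip0 (a point): Where to grip knob 0, at the ahead-left (+x +y) corner of the pot's own frame, facing knob 2 across the lid. Round ribbed black plastic knob, 36 mm across, 30 mm tall, on a vertical axis through this point, which lies 12 mm below its top and does not turn with it; grip it at any yaw. Fingertips up to 20 mm below the point touch nothing. Clockwise from above tightens; it stays at its height.
- grip1 (a point): Where to grip knob 1, at the behind-left (-x +y) corner of the pot's own frame, facing knob 3 across the lid. Round ribbed black plastic knob, 36 mm across, 30 mm tall, on a vertical axis through this point, which lies 12 mm below its top and does not turn with it; grip it at any yaw. Fingertips up to 20 mm below the point touch nothing. Clockwise from above tightens; it stays at its height.
- grip2 (a point): Where to grip knob 2, at the behind-right (-x -y) corner of the pot's own frame, facing knob 0 across the lid. Round ribbed black plastic knob, 36 mm across, 30 mm tall, on a vertical axis through this point, which lies 12 mm below its top and does not turn with it; grip it at any yaw. Fingertips up to 20 mm below the point touch nothing. Clockwise from above tightens; it stays at its height.
- grip3 (a point): Where to grip knob 3, at the ahead-right (+x -y) corner of the pot's own frame, facing knob 1 across the lid. Round ribbed black plastic knob, 36 mm across, 30 mm tall, on a vertical axis through this point, which lies 12 mm below its top and does not turn with it; grip it at any yaw. Fingertips up to 20 mm below the point touch nothing. Clockwise from above tightens; it stays at its height.
- clamp0: Clamp of knob 0, with its knob and dog: origin on the knob's axis at the steel arm's top, 26 mm below grip0. All four act alike: It turns against an even drag of about 0.28 N m, and for the first 0.2 to 1.0 rad its sprung dog swings free until it meets a lug on the lid (the bite). This slack differs from knob to knob, is out of sight under the arm, and is only felt.
- clamp1: Clamp of knob 1, with its knob and dog: origin on the knob's axis at the steel arm's top, 26 mm below grip1. All four act alike: From the bite on the dog presses on the lid with 18 N more per radian, and the torque on the tool, always in the loosening sense, rises by 0.23 N m per radian (0.013 N m per N); the drag adds up to 0.28 N m against the last small motion.
- clamp2: Clamp of knob 2, with its knob and dog: origin on the knob's axis at the steel arm's top, 26 mm below grip2. All four act alike: SNUG means the dog presses with about 5 N (2 to 8 N), 0.28 rad past the bite. A knob left alone stays where it is. Grip hard: up to 0.5 N m is needed; gripper and arm may wind up by 0.1 rad.
- clamp3: Clamp of knob 3, with its knob and dog: origin on the knob's axis at the steel arm's top, 26 mm below grip3. All four act alike: FIRM means the dog presses with about 15 N (11 to 19 N), 0.83 rad past the bite, so 0.55 rad past snug; over 25 N is over-tightened. No knob needs more than 1.5 rad in one round.
- lid: Flat round aluminium lid, 200 mm across, 10 mm thick, 0.8 to 1.3 kg, lying loose on the pot under the four arms, kept in place by small tabs between them; origin at the centre of its underside, 100 mm above the pot's origin, z up. Knob tops stand 60 mm above its top.
- pot: Aluminium pot, 190 mm across, 98 mm tall, fixed; two black loop handles at its +y and -y sides reach 128 mm from its axis; four steel L-shaped arms stand outside the wall (118 mm from the axis) and reach in over the lid, tops 132 mm up. Origin: centre of underside, z up. Knob axes on a circle of 78 mm radius, 45, 135, 225, 315 degrees from its x: knobs 0, 1, 2, 3 (counter-clockwise from above).
- weight: Loose dark steel steam weight, a ring 30 mm across and 20 mm tall on the spindle in the middle of the lid, its top 134 mm above the table; origin at the centre of its underside. Leave it there.
- bowl: Plastic rice bowl, 110 mm across, 50 mm tall, in the dish rack; loose; origin at the centre of its underside. Leave it alone.
- tumbler: Glass tumbler, 66 mm across, 110 mm tall, in the dish rack; loose; origin at the centre of its underside. Leave it alone.
- canister: Round plastic spice canister with a closed press-button lid, 74 mm across, 94 mm tall, to the robot's left; loose; origin at the centre of its underside. Leave it alone.
- spoon: Wooden serving spoon, 260 mm long, lying on the planks to the robot's left; loose. Leave it alone.
- dish: Small ceramic salt dish, 60 mm across, 28 mm tall, beside the pot; loose; origin at the centre of its underside. Leave it alone.
- jar: Amber glass jar, 60 mm across, 100 mm tall, beyond the pot; loose; origin at the centre of its underside. Leave it alone.
- rack: Narrow bamboo and plastic dish rack, 400 mm along x, 170 mm wide, fixed to the robot's right, with two upright steel plates in it, their tops 205 mm above the table; origin: centre of its underside. Leave it alone.
Mind the look-alikes: they are no part of the job. Several things have the shape of the lid; the one meant has the colours described above. Of the things that look like the weight, the smaller one is meant.

How it is judged:
By the outcome, as a careful person would: the job done as asked, in the order asked, and still so for the second after the job is handed in, with the robot touching nothing.
It also fails if it takes over 72 s, if anything falls off the work surface, if the arm or the gripper's body presses on something with over 40 N, if the wrist force passes 120 N, or if a joint passes its speed limit or range.

ROBOT

A 6-joint arm with a two-finger parallel gripper is mounted at the origin on the work surface. World frame = base frame: x ahead of the robot, y to its left, z up, the work surface at z = 0. Lengths are in m, angles in rad, forces in N, time in s.
With the tool pointing down it reaches from about 0.25 to 0.725 m from the base axis. Payload 4 kg.
Tool frame: the origin (TCP) lies between the finger pads; the fingertips stand 8 mm ahead of it and the grasp point (between the pads) lies 11 mm behind it (bot.tip_reach is the distance from the TCP to the fingertips, in m); z points along the fingers, y is the line along which they close (so a half turn about z gives the same grasp; the last joint's range is limited). The gripper opens to 85 mm and grips with 20 to 120 N. Pads are 22 mm wide; open, the fingers measure 114 mm over their backs; the gripper's body (76 mm by 85 mm) begins 54 mm behind the grasp point. The pads swing forward as they close: fully open they stand 13 mm farther back than shut.
Start: joints at [-1.182, 0.241, 0.005, 1.335, 0, 1.571], TCP at [0.19, -0.463, 0.239] pointing down, gripper open.
Joint ranges: [-2.72, 2.72], [-1.05, 1.87], [-1.09, 1.28], [-1.99, 2.15], [-1.42, 1.44], [-3.14, 3.14]. Speed limits (rad/s): [2.79, 2.79, 3.14, 3.14, 3.14, 3.14].

INTERFACE

Orientations are given as a unit quaternion [x, y, z, w].
In Python, from workcell import bot gives the robot as it stands.
- The arm moves only by the tool move_arm, never from a script. Its argument "deltas" is a list of rows, each a list of 7 numbers: the opening, from 0 (shut) to 1 (fully open), then the shift along the tool's x, y, z in mm, then the turn, a rotation vector about the tool's x, y, z in degrees. In form: [[gripper, tx, ty, tz, ax, ay, az], ...]. A call has 1 to 10 rows; each row shifts and turns the commanded pose from where the row before left it, along the tool's axes as they then stand; what a row does not reach is not made up. A row lasts 1/12 s, in which the tool goes at most 41.7 mm and 7.16 degrees, less where a joint would pass 70% of its speed; a pose out of reach is approached as far as the arm can. A call is refused whole if a number of a shift passes 41.7 or a number of a turn 7.16, either way. A call with a gripper value outside its range is refused whole. The fingers move at their own pace and stop on an object; the grip force is fixed at half the most. Time passes only in rows, so rows that do not move let the fingers close. It gives the time, the measured TCP pose, the force, the opening and the grip force at its end, in the units of the state.
- bot.get_obs(): the state, without advancing time (a new reading comes with each control period).
- bot.camera(name): name is "side" or "top" or "wrist"; returns the picture (480x640x3 uint8, blue, green, red); there is no depth.
- bot.calibration(name): a dict with "K" (3x3 intrinsics, pixels), "dist_coeffs" ([k1, k2, p1, p2, k3] as OpenCV has them; the pictures are not rectified), "position" and "orientation" of the camera in the world. Camera axes: x right, y down, z forward; pixel columns grow to the right and rows downward; lengths in m; the calibration is good to about 2 mm. A picture is of the moment at which its call begins: read the wrist's pose just before it. calibration takes no time and is no camera call; for the wrist camera it gives the pose at the moment of the call.
- bot.job_done(): hands the job in; it is judged then, once.
Trained networks look in the newest picture that a camera, given by its name, has taken for a name from the list of things; names that differ only in an ending like _2 or _b are one class to them, and where a whole thing is asked for, a point or a joint stands for the part that bears it (a point fixed in the world has none). Each returns a list of dicts, best first, with "conf" (0 to 1); they miss things now and then, are a little off and sometimes report something else, mostly with a low value. They report only what shows in the picture. A call takes as long as a camera call. They do not tell look-alikes from the thing itself.
- bot.outline_of(query, camera): "pixels" (480x640 bool, what is visible of it) and "rect" ([left, top, width, height] in pixels, round what is visible of it).
The state is a dict: "clock": time; "joint_pos": joint angles; "joint_vel": joint speeds; "tau": joint torques, N m; "eef_pos": TCP position; "tool_rot": TCP orientation; "ft_force": force on the tool from outside, world axes, zero at the start; "ft_torque": the same for the moment, N m; "grip_width": finger opening in m; "grasp_force": force on a finger pad.
Only numpy, scipy, OpenCV 4.12 (cv2) and the standard library are available. Lean on these libraries where they do the work, as an engineer would, in place of code of your own. Each camera call takes 0.05 s, during which the arm holds its last target. There are 200 camera calls.

## Working session

There is one attempt and no reset: what is moved stays moved. The work goes in short steps, Python scripts to look and compute and a tool call to move; the robot and the scene stay as the last step left them, time stands still between calls to the robot, and variables do not carry over. Pictures are saved under pics/ and viewed, at most 10 in all, crops included, and the job is handed in when it is done.

Besides the shell and the picture viewer there is one more tool, called after "Call:" by a JSON object that holds its "method" and its "body". move_arm: Moves the arm, as the interface text tells. Its arguments: {"type":"object","properties":{"deltas":{"type":"array","items":{"type":"array","items":{"type":"number"}}}},"required":["deltas"]}

```bash
mkdir -p pics; ls; python3 - <<'E'
from workcell import bot
import cv2,numpy as np
o=bot.get_obs();print({k:np.round(v,3).tolist() for k,v in o.items()})
a=bot.camera("top");b=bot.camera("side")
cv2.imwrite("pics/top.png",a);cv2.imwrite("pics/side.png",b)
for c in("top","side"):
  k=bot.calibration(c);print(c,k)
  for q in("pot","lid","weight","grip0"):
    for d in bot.outline_of(q,c):print(q,round(d["conf"],2),d["rect"])
print(bot.tip_reach)
E
```

```text
pics
{'clock': 0.0, 'joint_pos': [-1.182, 0.241, 0.004, 1.335, -0.0, 1.571], 'joint_vel': [0.001, 0.002, -0.001, -0.0, -0.001, 0.001], 'tau': [0.0, -37.232, 25.241, 0.017, 0.0, -0.0], 'eef_pos': [0.189, -0.462, 0.238], 'tool_rot': [0.981, 0.193, -0.0, -0.001], 'ft_force': [0.11, -0.981, -0.528], 'ft_torque': [-0.031, 0.034, -0.019], 'grasp_force': 0.0, 'grip_width': 0.085}
top {'K': array([[556.72202507,   0.        , 317.51966226],
       [  0.        , 556.72202507, 240.93804117],
       [  0.        ,   0.        ,   1.        ]]), 'dist_coeffs': array([-0.12245658,  0.        ,  0.        ,  0.        ,  0.        ]), 'position': array([0.27602016, 0.02046363, 1.4378959 ]), 'orientation': array([-0.69839431,  0.70882229, -0.06842871,  0.07165096])}
pot 0.95 [246.3, 197.2, 105.6, 85.1]
lid 0.83 [254.6, 200.5, 85.5, 83.7]
lid 0.68 [205.1, 305.9, 80.9, 89.7]
lid 0.62 [246.9, 195.9, 106.0, 90.8]
weight 0.47 [289.1, 230.4, 11.3, 16.2]
grip0 0.76 [270.4, 257.8, 14.3, 13.7]
grip0 0.74 [316.9, 244.4, 14.8, 20.6]
grip0 0.67 [309.2, 201.6, 14.4, 18.4]
grip0 0.57 [260.3, 211.8, 19.4, 14.3]
grip0 0.33 [222.7, 256.0, 21.4, 27.2]
side {'K': array([[625.12343149,   0.        , 322.01643614],
       [  0.        , 625.12343149, 235.38766349],
       [  0.        ,   0.        ,   1.        ]]), 'dist_coeffs': array([0.01360927, 0.        , 0.        , 0.        , 0.        ]), 'position': array([0.26937392, 1.13414908, 0.86220539]), 'orientation': array([-0.09937545,  0.87680145, -0.46677087,  0.05889564])}
pot 0.69 [269.4, 215.1, 93.2, 92.5]
pot 0.33 [266.4, 217.8, 94.3, 55.2]
lid 0.94 [269.0, 218.6, 93.7, 56.1]
lid 0.63 [373.1, 301.3, 116.5, 77.9]
weight 0.69 [306.6, 230.2, 16.3, 16.2]
weight 0.64 [232.5, 256.1, 15.6, 20.6]
grip0 0.81 [333.1, 228.7, 17.2, 32.2]
grip0 0.8 [273.0, 227.6, 26.2, 23.0]
grip0 0.71 [280.9, 196.4, 16.4, 25.9]
grip0 0.52 [332.2, 203.4, 18.6, 23.5]
0.008
```

View pics/top.png

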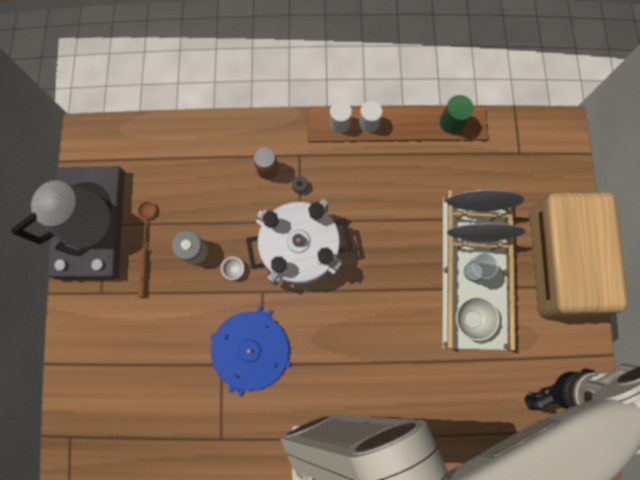

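View pics/side.png

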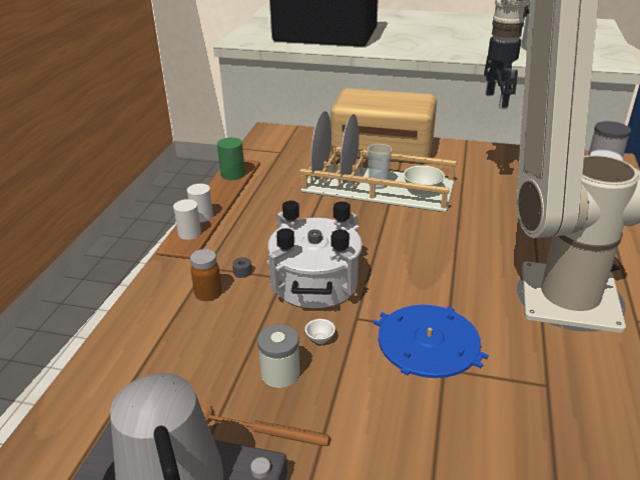

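The aluminium lid on the pot at top (298,242) is the one meant; the blue one at (250,350) is the look-alike. The small ring on the lid at (299,241) is the weight; the one at (300,184) on the table is not. The four knobs are at about (270,219), (317,210), (326,256) and (279,265). Next I fit the pot pose to the knobs in both views.

```bash
cat >h.py <<'E'
from workcell import bot
import cv2,numpy as np
from scipy.spatial.transform import Rotation as R
from scipy.optimize import least_squares
def proj(P,k):
  r=R.from_quat(k["orientation"]).inv().as_matrix()
  return cv2.projectPoints(np.asarray(P,float),cv2.Rodrigues(r)[0],-r@k["position"],k["K"],k["dist_coeffs"])[0].reshape(-1,2)
def knobs(x,y,yaw,z=.155):
  a=yaw+np.radians([45,135,225,315]);return np.c_[x+.078*np.cos(a),y+.078*np.sin(a),0*a+z]
def cents(cam,q="grip0",n=6):
  L=[];
  for d in bot.outline_of(q,cam)[:n]:
    v,u=np.nonzero(d["pixels"]);L.append([u.mean(),v.mean(),d["conf"]])
  return np.array(L)
def fit(C,cams,x0):  # C: cam->Nx2 knob blobs; nearest matching
  def f(p):
    r=[]
    for c in cams:
      q=proj(knobs(*p),cams[c])
      for m in q:
        e=C[c][:,:2]-m; r+=list(e[np.argmin((e**2).sum(1))])
    return r
  return least_squares(f,x0,loss="soft_l1",diff_step=1e-3)
E
python3 - <<'E'
from h import *
bot.camera("top");C={"top":cents("top")};bot.camera("side");C["side"]=cents("side")
cams={c:bot.calibration(c) for c in C}
print(C)
for cs in(["top"],["side"],["top","side"]):
  s=min((fit(C,{c:cams[c] for c in cs},[x,y,w]) for x in(.25,.3,.35) for y in(0.02,.07,.12) for w in(-.4,-.1,.1,.4)),key=lambda s:s.cost)
  print(cs,s.x,s.cost,np.abs(s.fun).max())
print(knobs(*s.x))
E
```

```text
{'top': array([[2.70404545e+02, 2.18577273e+02, 5.50000000e-01],
       [3.15808612e+02, 2.09827751e+02, 4.80000000e-01],
       [3.24808036e+02, 2.54879464e+02, 4.70000000e-01],
       [4.78356054e+02, 2.61699334e+02, 2.10000000e-01]]), 'side': array([[285.68343195, 238.82248521,   0.9       ],
       [290.98019802, 210.2310231 ,   0.65      ],
       [339.90147783, 241.38669951,   0.6       ],
       [341.53584906, 211.37358491,   0.55      ]])}
['top'] [0.55004867 0.0764183  0.09277636] 49.59493866038265 41.468196833888385
['side'] [0.54236788 0.07550237 0.1698251 ] 0.5766405792510307 0.8741570165325072
['top', 'side'] [0.54416198 0.07373937 0.16149753] 53.343053223691 45.299896430045465
[[0.58973    0.13704463 0.155     ]
 [0.48085672 0.11930739 0.155     ]
 [0.49859396 0.01043411 0.155     ]
 [0.60746724 0.02817135 0.155     ]]
```

Call:
{"method": "move_arm", "body": {"deltas": [[0.8, 20, -13, -30, 0, 0, 0], [0.8, 29.5, -20, -30, 0, 0, 0], [0.8, 29.5, -20, 0, 0, 0, 0], [0.8, 29.5, -20, 0, 0, 0, 0], [0.8, 29.5, -20, 0, 0, 0, 0], [0.8, 29.5, -20, 0, 0, 0, 0], [0.8, 29.5, -20, 0, 0, 0, 0], [0.8, 29.5, -20, 0, 0, 0, 0], [0.8, 29.5, -20, 0, 0, 0, 0], [0.8, 29.5, -20, 0, 0, 0, 0]]}}

```text
clock: 1.53
eef_pos: [0.3792, -0.1774, 0.2965]
tool_rot: [0.981, 0.193, 0.0, 0.0]
ft_force: [1.2, -0.5, 0.5]
grip_width: 0.0683
grasp_force: 0.0
```

Call:
{"method": "move_arm", "body": {"deltas": [[0.8, 29.5, -20, 0, 0, 0, 0], [0.8, 29.5, -20, 0, 0, 0, 0], [0.8, 29.5, -20, 0, 0, 0, 0], [0.8, 29.5, -20, 0, 0, 0, 0], [0.8, 29.5, -20, 0, 0, 0, 0], [0.8, 29.5, -20, 0, 0, 0, 0], [0.8, 10, -7, 0, 0, 0, 0], [0.8, 0, 0, 0, 0, 0, -7], [0.8, 0, 0, 0, 0, 0, -7], [0.8, 0, 0, 0, 0, 0, 0]]}}

```text
clock: 2.37
eef_pos: [0.5033, 0.0096, 0.2959]
tool_rot: [0.95, 0.313, -0.0, -0.0]
ft_force: [0.2, -0.6, 0.8]
grip_width: 0.0682
grasp_force: 0.0
```

```bash
python3 - <<'E'
from h import *
o=bot.get_obs();print({k:np.round(v,3).tolist() for k,v in o.items()})
k=bot.calibration("wrist");im=bot.camera("wrist");print(k)
for q in("grip0","weight"): print(q,cents("wrist",q) )
for p in proj(knobs(.543,.075,.165),k): cv2.circle(im,tuple(int(v) for v in p),4,(0,0,255),-1)
cv2.imwrite("pics/w1.png",im)
E
```

```text
{'clock': 2.367, 'joint_pos': [0.019, 0.232, 0.139, 1.479, -0.0, 2.525], 'joint_vel': [-0.014, -0.01, -0.004, -0.001, 0.001, 0.164], 'tau': [0.336, -37.075, 25.857, -0.018, 0.014, -0.862], 'eef_pos': [0.503, 0.01, 0.296], 'tool_rot': [0.95, 0.313, -0.0, -0.0], 'ft_force': [0.194, -0.556, 0.754], 'ft_torque': [0.002, 0.017, 0.005], 'grasp_force': 0.0, 'grip_width': 0.068}
{'K': array([[428.86451431,   0.        , 311.54278819],
       [  0.        , 428.86451431, 234.20421851],
       [  0.        ,   0.        ,   1.        ]]), 'dist_coeffs': array([-0.0569787,  0.       ,  0.       ,  0.       ,  0.       ]), 'position': array([0.56058636, 0.0511454 , 0.4314808 ]), 'orientation': array([ 0.88401914, -0.44539361, -0.06475482,  0.12625968])}
grip0 [[391.72917863  70.80901781   0.92      ]
 [309.71637531 229.74134856   0.86      ]
 [226.79864472   8.70087125   0.78      ]
 [273.03649123 113.45473684   0.68      ]
 [584.6        449.52857143   0.6       ]
 [153.79649956 155.33461881   0.59      ]]
weight [[274.52827654 112.40770674   0.74      ]
 [272.68784916 113.67597765   0.61      ]]
```

View pics/w1.png

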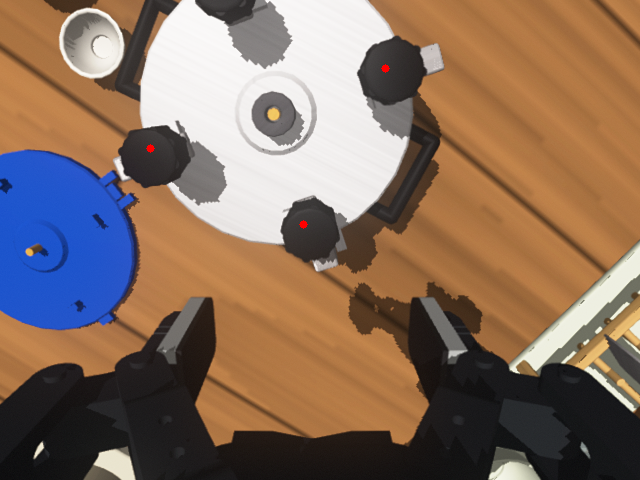

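The wrist view shows knobs at (392,71), (310,230), (154,155), (227,9); my projection (red) is about 6 px off, so I refine with this view.

```bash
python3 - <<'E'
from h import *
k=bot.calibration("wrist");bot.camera("wrist")
c=cents("wrist");print(c)
def f(p):
  q=proj(knobs(*p,z=.160),k);r=[]
  for m in q:
    if m[1]<40: continue
    e=c[:,:2]-m;r+=list(e[np.argmin((e**2).sum(1))])
  return r
s=least_squares(f,[.543,.075,.165],diff_step=1e-3);print(s.x,s.fun);print(knobs(*s.x))
E
```

```text
[[3.08840484e+02 2.29652941e+02 9.10000000e-01]
 [2.24599169e+02 8.61578401e+00 8.60000000e-01]
 [3.90115252e+02 6.98775803e+01 6.20000000e-01]
 [1.53014506e+02 1.55852872e+02 4.00000000e-01]
 [9.02550167e+01 4.39696210e+01 1.50000000e-01]]
[0.54266945 0.07082836 0.17670967] [ 0.28990626  0.12768874 -0.51638072  0.26354548  0.20486436 -0.35216291]
[[0.58726923 0.13481946 0.155     ]
 [0.47867836 0.11542814 0.155     ]
 [0.49806968 0.00683727 0.155     ]
 [0.60666055 0.02622859 0.155     ]]
```

Call:
{"method": "move_arm", "body": {"deltas": [[0.8, -6, -1, 0, 0, 0, 0], [0.8, 0, 0, 0, 0, 0, -7], [0.8, 0, 0, 0, 0, 0, -7], [0.8, 0, 0, 0, 0, 0, -7], [0.8, 0, 0, 0, 0, 0, -7], [0.8, 0, 0, 15, 0, 0, -7], [0.8, 0, 0, 15, 0, 0, -7], [0.8, 0, 0, 20, 0, 0, -7], [0.8, 0, 0, 20, 0, 0, -7], [0.8, 0, 0, 20, 0, 0, -7]]}}

```text
clock: 3.45
eef_pos: [0.4976, 0.0062, 0.2056]
tool_rot: [0.646, 0.763, 0.0, 0.0]
ft_force: [0.5, 0.2, 0.2]
grip_width: 0.0682
grasp_force: 0.0
```

Call:
{"method": "move_arm", "body": {"deltas": [[0.8, 0, 0, 0, 0, 0, -7], [0.8, 0, 0, 0, 0, 0, -7], [0.8, 0, 0, 0, 0, 0, -7], [0.8, 0, 0, 0, 0, 0, -7], [0.8, 0, 0, 0, 0, 0, 0]]}}

```text
clock: 3.87
eef_pos: [0.4975, 0.0062, 0.2062]
tool_rot: [0.444, 0.896, -0.0, -0.0]
ft_force: [-0.8, -0.3, -0.6]
grip_width: 0.0683
grasp_force: 0.0
```

```bash
cat >ob.py <<'E'
from h import *
import sys
o=bot.get_obs();r=R.from_quat(o["tool_rot"]).as_matrix();j=o["joint_pos"]
yaw=np.degrees(np.arctan2(r[1,0],r[0,0]))
print("t%.2f p %s yaw %.2f j6 %.2f | F %s Tz %.4f tau6 %.3f grip %.4f %.1f"%(o["clock"],np.round(1e3*o["eef_pos"],1),yaw,j[5],np.round(o["ft_force"],1),o["ft_torque"][2],o["tau"][5],o["grip_width"],o["grasp_force"]))
if len(sys.argv)>1:
  K=np.array([[.5873,.1348],[.4787,.1154],[.4981,.0068],[.6067,.0262]])
  for i in range(4):
    d=np.r_[K[i]-o["eef_pos"][:2],0.148-o["eef_pos"][2]]
    print("knob",i,"tool shift mm",np.round(r.T@d*1e3,1))
E
python3 ob.py k; python3 - <<'E'
from h import *
k=bot.calibration("wrist");bot.camera("wrist");print(cents("wrist"));print(proj(knobs(.5427,.0708,.1767,z=.16),k))
E
```

```text
t3.87 p [497.5   6.2 206.2] yaw 127.31 j6 0.93 | F [-0.8 -0.3 -0.6] Tz -0.0496 tau6 -0.866 grip 0.0683 0.0
knob 0 tool shift mm [ 47.8 149.4  58.2]
knob 1 tool shift mm [98.2 51.2 58.2]
knob 2 tool shift mm [ 0.1  0.8 58.2]
knob 3 tool shift mm [-50.3  99.   58.2]
[[3.13723444e+02 2.70854023e+02 8.60000000e-01]
 [4.42501260e+02 4.16519274e+01 7.70000000e-01]
 [5.14252243e+02 3.45149982e+02 7.00000000e-01]
 [6.18283780e+02 1.66184773e+02 5.50000000e-01]]
[[652.33845427 169.23544882]
 [442.24616947  39.62024233]
 [314.36315957 271.88375212]
 [512.31906019 366.82521337]]
```

Call:
{"method": "move_arm", "body": {"deltas": [[0.8, 0, 1, 20, 0, 0, 0], [0.8, 0, 0, 20, 0, 0, 0], [0.8, 0, 0, 18, 0, 0, 0], [0.8, 0, 0, 0, 0, 0, 0]]}}

```text
clock: 4.3
eef_pos: [0.496, 0.0071, 0.1448]
tool_rot: [0.445, 0.895, -0.002, -0.003]
ft_force: [-1.5, -0.3, 0.0]
grip_width: 0.0683
grasp_force: 0.0
```

```bash
python3 ob.py
```

```text
t4.30 p [496.    7.1 144.8] yaw 127.11 j6 0.94 | F [-1.5 -0.3  0. ] Tz 0.0158 tau6 0.003 grip 0.0683 0.0
```

Call:
{"method": "move_arm", "body": {"deltas": [[0, 0, 0, 0, 0, 0, 0], [0, 0, 0, 0, 0, 0, 0], [0, 0, 0, 0, 0, 0, 0], [0, 0, 0, 0, 0, 0, 0], [0, 0, 0, 0, 0, 0, 0], [0, 0, 0, 0, 0, 0, 0]]}}

```text
clock: 4.8
eef_pos: [0.4989, 0.0066, 0.15]
tool_rot: [0.445, 0.896, -0.0, 0.001]
ft_force: [-2.4, -1.2, 5.8]
grip_width: 0.0344
grasp_force: 59.9
```

```bash
python3 ob.py
```

```text
t4.80 p [498.9   6.6 150. ] yaw 127.21 j6 0.94 | F [-2.4 -1.2  5.8] Tz -0.0228 tau6 -0.036 grip 0.0344 59.9
```

Call:
{"method": "move_arm", "body": {"deltas": [[0, 0, 0, 0, 0, 0, 2], [0, 0, 0, 0, 0, 0, 2]]}}

```text
clock: 4.97
eef_pos: [0.4988, 0.0066, 0.15]
tool_rot: [0.476, 0.88, -0.0, 0.001]
ft_force: [-4.3, -2.3, 5.6]
grip_width: 0.0342
grasp_force: 60.2
```

```bash
python3 ob.py
```

```text
t4.97 p [498.8   6.6 150. ] yaw 123.17 j6 1.01 | F [-4.3 -2.3  5.6] Tz 0.3005 tau6 -0.076 grip 0.0342 60.2
```

Call:
{"method": "move_arm", "body": {"deltas": [[0, 0, 0, 0, 0, 0, 2], [0, 0, 0, 0, 0, 0, 2]]}}

```text
clock: 5.13
eef_pos: [0.4988, 0.0065, 0.15]
tool_rot: [0.506, 0.862, -0.0, 0.001]
ft_force: [-3.5, -2.8, 6.0]
grip_width: 0.0342
grasp_force: 60.1
```

```bash
python3 ob.py
```

```text
t5.13 p [498.8   6.5 150. ] yaw 119.16 j6 1.08 | F [-3.5 -2.8  6. ] Tz 0.3017 tau6 -0.058 grip 0.0342 60.1
```

Call:
{"method": "move_arm", "body": {"deltas": [[0, 0, 0, 0, 0, 0, 2], [0, 0, 0, 0, 0, 0, 2]]}}

```text
clock: 5.3
eef_pos: [0.4987, 0.0065, 0.15]
tool_rot: [0.536, 0.844, -0.0, 0.001]
ft_force: [-3.7, -3.0, 5.7]
grip_width: 0.0346
grasp_force: 60.1
```

```bash
python3 ob.py
```

```text
t5.30 p [498.7   6.5 150. ] yaw 115.16 j6 1.15 | F [-3.7 -3.   5.7] Tz 0.2958 tau6 -0.058 grip 0.0346 60.1
```

Call:
{"method": "move_arm", "body": {"deltas": [[0, 0, 0, 0, 0, 0, 2], [0, 0, 0, 0, 0, 0, 2]]}}

```text
clock: 5.47
eef_pos: [0.4986, 0.0065, 0.15]
tool_rot: [0.565, 0.825, -0.0, 0.001]
ft_force: [-3.7, -3.5, 5.3]
grip_width: 0.0341
grasp_force: 60.1
```

```bash
python3 ob.py
```

```text
t5.47 p [498.6   6.5 150. ] yaw 111.16 j6 1.22 | F [-3.7 -3.5  5.3] Tz 0.2866 tau6 -0.058 grip 0.0341 60.1
```

Call:
{"method": "move_arm", "body": {"deltas": [[0, 0, 0, 0, 0, 0, 2], [0, 0, 0, 0, 0, 0, 2]]}}

```text
clock: 5.63
eef_pos: [0.4986, 0.0065, 0.15]
tool_rot: [0.594, 0.805, -0.0, 0.001]
ft_force: [-4.0, -1.8, 7.2]
grip_width: 0.0346
grasp_force: 60.0
```

```bash
python3 ob.py
```

```text
t5.63 p [498.6   6.5 150. ] yaw 107.17 j6 1.29 | F [-4.  -1.8  7.2] Tz 0.2924 tau6 -0.058 grip 0.0346 60.0
```

Call:
{"method": "move_arm", "body": {"deltas": [[0, 0, 0, 0, 0, 0, 2], [0, 0, 0, 0, 0, 0, 2]]}}

```text
clock: 5.8
eef_pos: [0.4985, 0.0064, 0.15]
tool_rot: [0.621, 0.783, -0.0, 0.001]
ft_force: [-4.9, -2.6, 6.7]
grip_width: 0.0346
grasp_force: 60.0
```

```bash
python3 ob.py
```

```text
t5.80 p [498.5   6.4 150. ] yaw 103.16 j6 1.36 | F [-4.9 -2.6  6.7] Tz 0.2983 tau6 -0.058 grip 0.0346 60.0
```

Call:
{"method": "move_arm", "body": {"deltas": [[0, 0, 0, 0, 0, 0, 2], [0, 0, 0, 0, 0, 0, 2]]}}

```text
clock: 5.97
eef_pos: [0.4985, 0.0064, 0.15]
tool_rot: [0.648, 0.761, -0.001, 0.001]
ft_force: [-4.2, -2.6, 6.1]
grip_width: 0.0346
grasp_force: 60.0
```

```bash
python3 ob.py
```

```text
t5.97 p [498.5   6.4 150. ] yaw 99.16 j6 1.43 | F [-4.2 -2.6  6.1] Tz 0.2915 tau6 -0.058 grip 0.0346 60.0
```

Call:
{"method": "move_arm", "body": {"deltas": [[0, 0, 0, 0, 0, 0, 2.5], [0, 0, 0, 0, 0, 0, 2.5]]}}

```text
clock: 6.13
eef_pos: [0.4984, 0.0064, 0.15]
tool_rot: [0.681, 0.732, -0.001, 0.001]
ft_force: [-5.2, -3.4, 6.2]
grip_width: 0.0345
grasp_force: 60.1
```

```bash
python3 ob.py
```

```text
t6.13 p [498.4   6.4 150. ] yaw 94.14 j6 1.51 | F [-5.2 -3.4  6.2] Tz 0.2613 tau6 -0.138 grip 0.0345 60.1
```

Call:
{"method": "move_arm", "body": {"deltas": [[0, 0, 0, 0, 0, 0, 2.5], [0, 0, 0, 0, 0, 0, 2.5]]}}

```text
clock: 6.3
eef_pos: [0.4983, 0.0064, 0.15]
tool_rot: [0.712, 0.702, -0.001, 0.001]
ft_force: [-4.1, -3.6, 7.1]
grip_width: 0.0344
grasp_force: 60.2
```

```bash
python3 ob.py
```

```text
t6.30 p [498.3   6.4 150. ] yaw 89.14 j6 1.60 | F [-4.1 -3.6  7.1] Tz 0.3292 tau6 -0.115 grip 0.0344 60.2
```

Call:
{"method": "move_arm", "body": {"deltas": [[0, 0, 0, 0, 0, 0, 2.5], [0, 0, 0, 0, 0, 0, 2.5]]}}

```text
clock: 6.47
eef_pos: [0.4982, 0.0064, 0.15]
tool_rot: [0.742, 0.67, -0.001, 0.001]
ft_force: [-4.7, -3.1, 6.7]
grip_width: 0.0344
grasp_force: 60.3
```

```bash
python3 ob.py
```

```text
t6.47 p [498.2   6.4 150. ] yaw 84.14 j6 1.69 | F [-4.7 -3.1  6.7] Tz 0.3535 tau6 -0.097 grip 0.0344 60.3
```

Call:
{"method": "move_arm", "body": {"deltas": [[0, 0, 0, 0, 0, 0, 2.5], [0, 0, 0, 0, 0, 0, 2.5]]}}

```text
clock: 6.63
eef_pos: [0.4981, 0.0065, 0.15]
tool_rot: [0.771, 0.637, -0.001, 0.001]
ft_force: [-5.1, -3.4, 6.0]
grip_width: 0.0345
grasp_force: 60.3
```

```bash
python3 ob.py
```

```text
t6.63 p [498.1   6.5 150. ] yaw 79.15 j6 1.77 | F [-5.1 -3.4  6. ] Tz 0.3910 tau6 -0.079 grip 0.0345 60.3
```

Call:
{"method": "move_arm", "body": {"deltas": [[0.8, 0, 0, 0, 0, 0, 0], [0.8, 0, 0, 0, 0, 0, 0], [0.8, 0, 0, 0, 0, 0, 0], [0.8, 0, 0, -25, 0, 0, 0], [0.8, 0, 0, -22, 0, 0, -7], [0.8, 0, 0, 0, 0, 0, -7], [0.8, 0, 0, 0, 0, 0, -7], [0.8, 0, 0, 0, 0, 0, -7], [0.8, 0, 0, 0, 0, 0, -7], [0.8, 0, 0, 0, 0, 0, -7]]}}

```text
clock: 7.47
eef_pos: [0.4992, 0.0074, 0.1954]
tool_rot: [0.487, 0.873, 0.0, 0.0]
ft_force: [0.2, -0.8, 0.3]
grip_width: 0.0681
grasp_force: 0.0
```

Call:
{"method": "move_arm", "body": {"deltas": [[0.8, 0, 0, 0, 0, 0, -6], [0.8, 0, 0, 0, 0, 0, 0]]}}

```text
clock: 7.63
eef_pos: [0.4992, 0.0074, 0.1953]
tool_rot: [0.443, 0.896, 0.0, 0.0]
ft_force: [0.8, 0.2, 0.8]
grip_width: 0.0684
grasp_force: 0.0
```

```bash
python3 ob.py k
```

```text
t7.63 p [499.2   7.4 195.3] yaw 127.39 j6 0.93 | F [0.8 0.2 0.8] Tz 0.0277 tau6 -0.755 grip 0.0684 0.0
knob 0 tool shift mm [ 47.7 147.3  47.4]
knob 1 tool shift mm [98.2 49.3 47.3]
knob 2 tool shift mm [ 0.2 -1.3 47.3]
knob 3 tool shift mm [-50.4  96.8  47.4]
```

Call:
{"method": "move_arm", "body": {"deltas": [[0.8, 9.5, 29.5, 0, 0, 0, 0], [0.8, 9.5, 29.5, 0, 0, 0, 0], [0.8, 9.5, 29.5, 0, 0, 0, 0], [0.8, 9.5, 29.5, 0, 0, 0, 0], [0.8, 9.7, 29.3, 0, 0, 0, 0], [0.8, 0, 0, 0, 0, 0, 0], [0.8, 0, 0, 20, 0, 0, 0], [0.8, 0, 0, 20, 0, 0, 0], [0.8, 0, 0, 6, 0, 0, 0], [0.8, 0, 0, 0, 0, 0, 0]]}}

```text
clock: 8.47
eef_pos: [0.5853, 0.1339, 0.1469]
tool_rot: [0.445, 0.896, -0.002, -0.002]
ft_force: [-0.3, 0.1, -0.4]
grip_width: 0.0683
grasp_force: 0.0
```

```bash
python3 ob.py
```

```text
t8.47 p [585.3 133.9 146.9] yaw 127.19 j6 1.15 | F [-0.3  0.1 -0.4] Tz 0.0066 tau6 0.009 grip 0.0683 0.0
```

Call:
{"method": "move_arm", "body": {"deltas": [[0, 0, 0, 0, 0, 0, 0], [0, 0, 0, 0, 0, 0, 0], [0, 0, 0, 0, 0, 0, 0], [0, 0, 0, 0, 0, 0, 0], [0, 0, 0, 0, 0, 0, 0], [0, 0, 0, 0, 0, 0, 0]]}}

```text
clock: 8.97
eef_pos: [0.5881, 0.1345, 0.1511]
tool_rot: [0.444, 0.896, 0.001, 0.001]
ft_force: [-0.9, -0.6, 6.5]
grip_width: 0.0346
grasp_force: 60.1
```

```bash
python3 ob.py
```

```text
t8.97 p [588.1 134.5 151.1] yaw 127.25 j6 1.15 | F [-0.9 -0.6  6.5] Tz -0.1069 tau6 -0.064 grip 0.0346 60.1
```

Call:
{"method": "move_arm", "body": {"deltas": [[0, 0, 0, 0, 0, 0, 2], [0, 0, 0, 0, 0, 0, 2]]}}

```text
clock: 9.13
eef_pos: [0.588, 0.1344, 0.151]
tool_rot: [0.476, 0.88, 0.001, 0.001]
ft_force: [-0.4, -0.9, 5.9]
grip_width: 0.0343
grasp_force: 60.3
```

```bash
python3 ob.py
```

```text
t9.13 p [588.  134.4 151. ] yaw 123.21 j6 1.22 | F [-0.4 -0.9  5.9] Tz 0.2658 tau6 -0.079 grip 0.0343 60.3
```

Call:
{"method": "move_arm", "body": {"deltas": [[0, 0, 0, 0, 0, 0, 2], [0, 0, 0, 0, 0, 0, 2]]}}

```text
clock: 9.3
eef_pos: [0.588, 0.1344, 0.1511]
tool_rot: [0.506, 0.863, 0.001, 0.001]
ft_force: [-0.7, -0.8, 6.3]
grip_width: 0.0344
grasp_force: 60.3
```

```bash
python3 ob.py
```

```text
t9.30 p [588.  134.4 151.1] yaw 119.21 j6 1.29 | F [-0.7 -0.8  6.3] Tz 0.2893 tau6 -0.061 grip 0.0344 60.3
```

Call:
{"method": "move_arm", "body": {"deltas": [[0, 0, 0, 0, 0, 0, 2], [0, 0, 0, 0, 0, 0, 2]]}}

```text
clock: 9.47
eef_pos: [0.5879, 0.1344, 0.1511]
tool_rot: [0.536, 0.844, 0.001, 0.001]
ft_force: [-0.8, -2.0, 6.6]
grip_width: 0.0344
grasp_force: 60.2
```

```bash
python3 ob.py
```

```text
t9.47 p [587.9 134.4 151.1] yaw 115.21 j6 1.36 | F [-0.8 -2.   6.6] Tz 0.2882 tau6 -0.061 grip 0.0344 60.2
```

Call:
{"method": "move_arm", "body": {"deltas": [[0, 0, 0, 0, 0, 0, 2], [0, 0, 0, 0, 0, 0, 2]]}}

```text
clock: 9.63
eef_pos: [0.5878, 0.1343, 0.151]
tool_rot: [0.565, 0.825, 0.001, 0.001]
ft_force: [-1.6, -1.4, 6.6]
grip_width: 0.0344
grasp_force: 60.2
```

```bash
python3 ob.py
```

```text
t9.63 p [587.8 134.3 151. ] yaw 111.21 j6 1.43 | F [-1.6 -1.4  6.6] Tz 0.2808 tau6 -0.061 grip 0.0344 60.2
```

Call:
{"method": "move_arm", "body": {"deltas": [[0, 0, 0, 0, 0, 0, 2], [0, 0, 0, 0, 0, 0, 2]]}}

```text
clock: 9.8
eef_pos: [0.5878, 0.1343, 0.151]
tool_rot: [0.593, 0.805, 0.001, 0.001]
ft_force: [-1.0, -0.9, 7.4]
grip_width: 0.0344
grasp_force: 60.2
```

```bash
python3 ob.py
```

```text
t9.80 p [587.8 134.3 151. ] yaw 107.21 j6 1.50 | F [-1.  -0.9  7.4] Tz 0.3308 tau6 -0.061 grip 0.0344 60.2
```

Call:
{"method": "move_arm", "body": {"deltas": [[0, 0, 0, 0, 0, 0, 2], [0, 0, 0, 0, 0, 0, 2]]}}

```text
clock: 9.97
eef_pos: [0.5877, 0.1343, 0.151]
tool_rot: [0.621, 0.784, 0.001, 0.001]
ft_force: [-2.3, -1.0, 6.7]
grip_width: 0.0346
grasp_force: 60.2
```

```bash
python3 ob.py
```

```text
t9.97 p [587.7 134.3 151. ] yaw 103.21 j6 1.57 | F [-2.3 -1.   6.7] Tz 0.2513 tau6 -0.061 grip 0.0346 60.2
```

Call:
{"method": "move_arm", "body": {"deltas": [[0, 0, 0, 0, 0, 0, 2], [0, 0, 0, 0, 0, 0, 2]]}}

```text
clock: 10.13
eef_pos: [0.5876, 0.1343, 0.151]
tool_rot: [0.648, 0.762, 0.001, 0.001]
ft_force: [-1.9, -1.9, 7.2]
grip_width: 0.0342
grasp_force: 60.2
```

```bash
python3 ob.py
```

```text
t10.13 p [587.6 134.3 151. ] yaw 99.21 j6 1.64 | F [-1.9 -1.9  7.2] Tz 0.2859 tau6 -0.061 grip 0.0342 60.2
```

Call:
{"method": "move_arm", "body": {"deltas": [[0, 0, 0, 0, 0, 0, 1.5], [0, 0, 0, 0, 0, 0, 1.5]]}}

```text
clock: 10.3
eef_pos: [0.5876, 0.1343, 0.1511]
tool_rot: [0.668, 0.744, 0.001, 0.001]
ft_force: [-1.1, -1.3, 6.9]
grip_width: 0.0346
grasp_force: 60.2
```

```bash
python3 ob.py
```

```text
t10.30 p [587.6 134.3 151.1] yaw 96.23 j6 1.69 | F [-1.1 -1.3  6.9] Tz 0.3118 tau6 0.030 grip 0.0346 60.2
```

Call:
{"method": "move_arm", "body": {"deltas": [[0, 0, 0, 0, 0, 0, 1.5], [0, 0, 0, 0, 0, 0, 1.5]]}}

```text
clock: 10.47
eef_pos: [0.5875, 0.1342, 0.151]
tool_rot: [0.687, 0.727, 0.001, 0.001]
ft_force: [-1.9, -1.1, 7.6]
grip_width: 0.0343
grasp_force: 60.2
```

```bash
python3 ob.py
```

```text
t10.47 p [587.5 134.2 151. ] yaw 93.23 j6 1.74 | F [-1.9 -1.1  7.6] Tz 0.2640 tau6 0.025 grip 0.0343 60.2
```

Call:
{"method": "move_arm", "body": {"deltas": [[0, 0, 0, 0, 0, 0, 1.5], [0, 0, 0, 0, 0, 0, 1.5]]}}

```text
clock: 10.63
eef_pos: [0.5875, 0.1343, 0.151]
tool_rot: [0.706, 0.709, 0.001, 0.001]
ft_force: [-2.3, -1.5, 7.2]
grip_width: 0.0341
grasp_force: 60.2
```

```bash
python3 ob.py
```

```text
t10.63 p [587.5 134.3 151. ] yaw 90.23 j6 1.79 | F [-2.3 -1.5  7.2] Tz 0.2418 tau6 0.025 grip 0.0341 60.2
```

Call:
{"method": "move_arm", "body": {"deltas": [[0, 0, 0, 0, 0, 0, 1.5], [0, 0, 0, 0, 0, 0, 1.5]]}}

```text
clock: 10.8
eef_pos: [0.5874, 0.1343, 0.151]
tool_rot: [0.724, 0.69, 0.001, 0.001]
ft_force: [-3.1, -2.0, 7.7]
grip_width: 0.0343
grasp_force: 60.3
```

```bash
python3 ob.py
```

```text
t10.80 p [587.4 134.3 151. ] yaw 87.23 j6 1.84 | F [-3.1 -2.   7.7] Tz 0.2933 tau6 0.033 grip 0.0343 60.3
```

Call:
{"method": "move_arm", "body": {"deltas": [[0, 0, 0, 0, 0, 0, 1.5], [0, 0, 0, 0, 0, 0, 1.5]]}}

```text
clock: 10.97
eef_pos: [0.5874, 0.1343, 0.1511]
tool_rot: [0.742, 0.671, 0.001, 0.001]
ft_force: [-3.5, -1.3, 7.8]
grip_width: 0.0347
grasp_force: 60.3
```

```bash
python3 ob.py
```

```text
t10.97 p [587.4 134.3 151.1] yaw 84.24 j6 1.90 | F [-3.5 -1.3  7.8] Tz 0.2969 tau6 0.043 grip 0.0347 60.3
```

Call:
{"method": "move_arm", "body": {"deltas": [[0, 0, 0, 0, 0, 0, 1.5], [0, 0, 0, 0, 0, 0, 1.5]]}}

```text
clock: 11.13
eef_pos: [0.5873, 0.1343, 0.151]
tool_rot: [0.759, 0.651, 0.001, 0.001]
ft_force: [-2.8, -1.4, 8.5]
grip_width: 0.0342
grasp_force: 60.4
```

```bash
python3 ob.py
```

```text
t11.13 p [587.3 134.3 151. ] yaw 81.24 j6 1.95 | F [-2.8 -1.4  8.5] Tz 0.3037 tau6 0.054 grip 0.0342 60.4
```

Call:
{"method": "move_arm", "body": {"deltas": [[0, 0, 0, 0, 0, 0, 2], [0, 0, 0, 0, 0, 0, 2]]}}

```text
clock: 11.3
eef_pos: [0.5872, 0.1343, 0.151]
tool_rot: [0.781, 0.624, 0.001, 0.001]
ft_force: [-3.1, -1.6, 8.2]
grip_width: 0.0345
grasp_force: 60.4
```

```bash
python3 ob.py
```

```text
t11.30 p [587.2 134.3 151. ] yaw 77.22 j6 2.02 | F [-3.1 -1.6  8.2] Tz 0.3143 tau6 -0.021 grip 0.0345 60.4
```

Call:
{"method": "move_arm", "body": {"deltas": [[0, 0, 0, 0, 0, 0, 2], [0, 0, 0, 0, 0, 0, 2]]}}

```text
clock: 11.47
eef_pos: [0.5872, 0.1343, 0.151]
tool_rot: [0.803, 0.596, 0.001, 0.001]
ft_force: [-2.9, -0.1, 8.0]
grip_width: 0.0344
grasp_force: 60.5
```

```bash
python3 ob.py
```

```text
t11.47 p [587.2 134.3 151. ] yaw 73.22 j6 2.09 | F [-2.9 -0.1  8. ] Tz 0.2870 tau6 -0.002 grip 0.0344 60.5
```

Call:
{"method": "move_arm", "body": {"deltas": [[0.8, 0, 0, 0, 0, 0, 0], [0.8, 0, 0, 0, 0, 0, 0], [0.8, 0, 0, 0, 0, 0, 0], [0.8, 0, 0, -25, 0, 0, 0], [0.8, 0, 0, -22, 0, 0, -7], [0.8, 0, 0, 0, 0, 0, -7], [0.8, 0, 0, 0, 0, 0, -7], [0.8, 0, 0, 0, 0, 0, -7], [0.8, 0, 0, 0, 0, 0, -7], [0.8, 0, 0, 0, 0, 0, -7]]}}

```text
clock: 12.3
eef_pos: [0.5871, 0.1344, 0.1958]
tool_rot: [0.533, 0.846, -0.0, -0.0]
ft_force: [0.6, -0.1, 0.1]
grip_width: 0.0684
grasp_force: 0.0
```

Call:
{"method": "move_arm", "body": {"deltas": [[0.8, 0, 0, 0, 0, 0, -7], [0.8, 0, 0, 0, 0, 0, -6], [0.8, 0, 0, 0, 0, 0, 0]]}}

```text
clock: 12.55
eef_pos: [0.587, 0.1344, 0.1957]
tool_rot: [0.435, 0.9, -0.0, -0.0]
ft_force: [0.5, -0.1, 0.2]
grip_width: 0.0683
grasp_force: 0.0
```

```bash
python3 ob.py k
```

```text
t12.55 p [587.  134.4 195.7] yaw 128.39 j6 1.13 | F [ 0.5 -0.1  0.2] Tz -0.0419 tau6 -0.755 grip 0.0683 0.0
knob 0 tool shift mm [ 0.1  0.5 47.7]
knob 1 tool shift mm [ 52.3 -96.7  47.8]
knob 2 tool shift mm [ -44.9 -148.9   47.8]
knob 3 tool shift mm [-97.1 -51.8  47.7]
```

Call:
{"method": "move_arm", "body": {"deltas": [[0.8, 13, -24, 0, 0, 0, 0], [0.8, 13, -24, 0, 0, 0, 0], [0.8, 13, -24, 0, 0, 0, 0], [0.8, 13, -24.5, 0, 0, 0, 0], [0.8, 0, 0, 0, 0, 0, 0], [0.8, 0, 0, 20, 0, 0, 0], [0.8, 0, 0, 20, 0, 0, 0], [0.8, 0, 0, 6, 0, 0, 0], [0.8, 0, 0, 0, 0, 0, 0]]}}

```text
clock: 13.3
eef_pos: [0.478, 0.1152, 0.1484]
tool_rot: [0.437, 0.9, -0.001, -0.002]
ft_force: [0.4, -0.1, -0.1]
grip_width: 0.0681
grasp_force: 0.0
```

Call:
{"method": "move_arm", "body": {"deltas": [[0, 0, 0, 0, 0, 0, 0], [0, 0, 0, 0, 0, 0, 0], [0, 0, 0, 0, 0, 0, 0], [0, 0, 0, 0, 0, 0, 0], [0, 0, 0, 0, 0, 0, 0], [0, 0, 0, 0, 0, 0, 0]]}}

```text
clock: 13.8
eef_pos: [0.4795, 0.1152, 0.1516]
tool_rot: [0.436, 0.9, 0.0, 0.001]
ft_force: [-2.3, -1.4, 5.7]
grip_width: 0.0344
grasp_force: 59.8
```

```bash
python3 ob.py
```

```text
t13.80 p [479.5 115.2 151.6] yaw 128.24 j6 1.14 | F [-2.3 -1.4  5.7] Tz -0.0105 tau6 0.001 grip 0.0344 59.8
```

Call:
{"method": "move_arm", "body": {"deltas": [[0, 0, 0, 0, 0, 0, 2], [0, 0, 0, 0, 0, 0, 2]]}}

```text
clock: 13.97
eef_pos: [0.4794, 0.1151, 0.1515]
tool_rot: [0.468, 0.884, 0.0, 0.001]
ft_force: [-2.6, -2.2, 5.8]
grip_width: 0.0341
grasp_force: 60.0
```

```bash
python3 ob.py
```

```text
t13.97 p [479.4 115.1 151.5] yaw 124.20 j6 1.21 | F [-2.6 -2.2  5.8] Tz 0.3044 tau6 -0.077 grip 0.0341 60.0
```

Call:
{"method": "move_arm", "body": {"deltas": [[0, 0, 0, 0, 0, 0, 2], [0, 0, 0, 0, 0, 0, 2]]}}

```text
clock: 14.13
eef_pos: [0.4794, 0.1151, 0.1515]
tool_rot: [0.499, 0.867, 0.0, 0.001]
ft_force: [-2.1, -3.1, 5.4]
grip_width: 0.0345
grasp_force: 60.0
```

```bash
python3 ob.py
```

```text
t14.13 p [479.4 115.1 151.5] yaw 120.19 j6 1.28 | F [-2.1 -3.1  5.4] Tz 0.2693 tau6 -0.059 grip 0.0345 60.0
```

Call:
{"method": "move_arm", "body": {"deltas": [[0, 0, 0, 0, 0, 0, 2], [0, 0, 0, 0, 0, 0, 2]]}}

```text
clock: 14.3
eef_pos: [0.4793, 0.1151, 0.1515]
tool_rot: [0.528, 0.849, -0.0, 0.001]
ft_force: [-2.8, -2.6, 6.4]
grip_width: 0.0347
grasp_force: 59.9
```

```bash
python3 ob.py
```

```text
t14.30 p [479.3 115.1 151.5] yaw 116.19 j6 1.35 | F [-2.8 -2.6  6.4] Tz 0.2495 tau6 -0.059 grip 0.0347 59.9
```

Call:
{"method": "move_arm", "body": {"deltas": [[0, 0, 0, 0, 0, 0, 2], [0, 0, 0, 0, 0, 0, 2]]}}

```text
clock: 14.47
eef_pos: [0.4793, 0.115, 0.1516]
tool_rot: [0.558, 0.83, 0.0, 0.001]
ft_force: [-2.5, -2.3, 5.4]
grip_width: 0.0342
grasp_force: 59.9
```

```bash
python3 ob.py
```

```text
t14.47 p [479.3 115.  151.6] yaw 112.19 j6 1.42 | F [-2.5 -2.3  5.4] Tz 0.2811 tau6 -0.059 grip 0.0342 59.9
```

Call:
{"method": "move_arm", "body": {"deltas": [[0, 0, 0, 0, 0, 0, 2], [0, 0, 0, 0, 0, 0, 2]]}}

```text
clock: 14.63
eef_pos: [0.4792, 0.115, 0.1515]
tool_rot: [0.586, 0.81, -0.0, 0.001]
ft_force: [-1.9, -2.6, 6.1]
grip_width: 0.0347
grasp_force: 59.9
```

```bash
python3 ob.py
```

```text
t14.63 p [479.2 115.  151.5] yaw 108.19 j6 1.49 | F [-1.9 -2.6  6.1] Tz 0.2717 tau6 -0.059 grip 0.0347 59.9
```

Call:
{"method": "move_arm", "body": {"deltas": [[0, 0, 0, 0, 0, 0, 2], [0, 0, 0, 0, 0, 0, 2]]}}

```text
clock: 14.8
eef_pos: [0.4791, 0.115, 0.1515]
tool_rot: [0.614, 0.789, -0.0, 0.001]
ft_force: [-3.4, -2.4, 6.8]
grip_width: 0.0342
grasp_force: 59.8
```

```bash
python3 ob.py
```

```text
t14.80 p [479.1 115.  151.5] yaw 104.19 j6 1.56 | F [-3.4 -2.4  6.8] Tz 0.2714 tau6 -0.059 grip 0.0342 59.8
```

Call:
{"method": "move_arm", "body": {"deltas": [[0, 0, 0, 0, 0, 0, 2], [0, 0, 0, 0, 0, 0, 2]]}}

```text
clock: 14.97
eef_pos: [0.4791, 0.115, 0.1515]
tool_rot: [0.642, 0.767, -0.0, 0.001]
ft_force: [-3.2, -1.7, 6.2]
grip_width: 0.0342
grasp_force: 59.9
```

```bash
python3 ob.py
```

```text
t14.97 p [479.1 115.  151.5] yaw 100.19 j6 1.63 | F [-3.2 -1.7  6.2] Tz 0.3585 tau6 -0.050 grip 0.0342 59.9
```

Call:
{"method": "move_arm", "body": {"deltas": [[0, 0, 0, 0, 0, 0, 2], [0, 0, 0, 0, 0, 0, 2], [0, 0, 0, 0, 0, 0, 2], [0, 0, 0, 0, 0, 0, 2]]}}

```text
clock: 15.3
eef_pos: [0.479, 0.115, 0.1515]
tool_rot: [0.693, 0.721, -0.0, 0.001]
ft_force: [-3.8, -3.4, 7.4]
grip_width: 0.0345
grasp_force: 60.1
```

```bash
python3 ob.py
```

```text
t15.30 p [479.  115.  151.5] yaw 92.20 j6 1.77 | F [-3.8 -3.4  7.4] Tz 0.3214 tau6 -0.021 grip 0.0345 60.1
```

Call:
{"method": "move_arm", "body": {"deltas": [[0, 0, 0, 0, 0, 0, 2], [0, 0, 0, 0, 0, 0, 2], [0, 0, 0, 0, 0, 0, 2]]}}

```text
clock: 15.55
eef_pos: [0.4789, 0.115, 0.1515]
tool_rot: [0.73, 0.683, -0.0, 0.001]
ft_force: [-3.2, -2.8, 6.2]
grip_width: 0.0341
grasp_force: 60.1
```

```bash
python3 ob.py
```

```text
t15.55 p [478.9 115.  151.5] yaw 86.20 j6 1.87 | F [-3.2 -2.8  6.2] Tz 0.3163 tau6 0.001 grip 0.0341 60.1
```

Call:
{"method": "move_arm", "body": {"deltas": [[0.8, 0, 0, 0, 0, 0, 0], [0.8, 0, 0, 0, 0, 0, 0], [0.8, 0, 0, 0, 0, 0, 0], [0.8, 0, 0, -25, 0, 0, 0], [0.8, 0, 0, -22, 0, 0, -7], [0.8, 0, 0, 0, 0, 0, -7], [0.8, 0, 0, 0, 0, 0, -7], [0.8, 0, 0, 0, 0, 0, -7], [0.8, 0, 0, 0, 0, 0, -7], [0.8, 0, 0, 0, 0, 0, -7]]}}

```text
clock: 16.38
eef_pos: [0.4795, 0.1157, 0.1972]
tool_rot: [0.433, 0.901, 0.0, 0.0]
ft_force: [0.0, -0.6, -0.6]
grip_width: 0.0681
grasp_force: 0.0
```

Call:
{"method": "move_arm", "body": {"deltas": [[0.8, 0, 0, 0, 0, 0, 0], [0.8, 0, 0, 0, 0, 0, 0]]}}

```text
clock: 16.55
eef_pos: [0.4793, 0.1156, 0.1971]
tool_rot: [0.437, 0.899, 0.0, 0.0]
ft_force: [-0.3, -0.1, 0.0]
grip_width: 0.068
grasp_force: 0.0
```

```bash
python3 ob.py k
```

```text
t16.55 p [479.3 115.6 197.1] yaw 128.12 j6 1.14 | F [-0.3 -0.1  0. ] Tz -0.0220 tau6 -0.117 grip 0.0680 0.0
knob 0 tool shift mm [-51.6  96.8  49.1]
knob 1 tool shift mm [ 0.2 -0.6 49.1]
knob 2 tool shift mm [-97.2 -52.4  49.1]
knob 3 tool shift mm [-149.    45.    49.1]
```

Call:
{"method": "move_arm", "body": {"deltas": [[0.8, -30, 9, 0, 0, 0, 0], [0.8, -30, 9, 0, 0, 0, 0], [0.8, -30, 9, 0, 0, 0, 0], [0.8, -30, 9, 0, 0, 0, 0], [0.8, -29, 9, 0, 0, 0, 0], [0.8, 0, 0, 0, 0, 0, 0], [0.8, 0, 0, 20, 0, 0, 0], [0.8, 0, 0, 20, 0, 0, 0], [0.8, 0, 0, 7, 0, 0, 0], [0.8, 0, 0, 0, 0, 0, 0]]}}

```text
clock: 17.38
eef_pos: [0.6047, 0.0266, 0.1476]
tool_rot: [0.437, 0.9, -0.001, -0.002]
ft_force: [0.1, 0.9, -0.2]
grip_width: 0.0685
grasp_force: 0.0
```

Call:
{"method": "move_arm", "body": {"deltas": [[0, 0, 0, 0, 0, 0, 0], [0, 0, 0, 0, 0, 0, 0], [0, 0, 0, 0, 0, 0, 0], [0, 0, 0, 0, 0, 0, 0], [0, 0, 0, 0, 0, 0, 0], [0, 0, 0, 0, 0, 0, 0]]}}

```text
clock: 17.88
eef_pos: [0.6072, 0.0264, 0.1522]
tool_rot: [0.436, 0.9, 0.001, 0.001]
ft_force: [-3.5, 0.7, 6.4]
grip_width: 0.0343
grasp_force: 60.3
```

```bash
python3 ob.py
```

```text
t17.88 p [607.2  26.4 152.2] yaw 128.26 j6 0.95 | F [-3.5  0.7  6.4] Tz -0.0372 tau6 -0.018 grip 0.0343 60.3
```

Call:
{"method": "move_arm", "body": {"deltas": [[0, 0, 0, 0, 0, 0, 2], [0, 0, 0, 0, 0, 0, 2], [0, 0, 0, 0, 0, 0, 2], [0, 0, 0, 0, 0, 0, 2]]}}

```text
clock: 18.22
eef_pos: [0.6071, 0.0263, 0.1521]
tool_rot: [0.498, 0.867, 0.0, 0.001]
ft_force: [-3.2, -0.2, 5.9]
grip_width: 0.0341
grasp_force: 60.6
```

```bash
python3 ob.py
```

```text
t18.22 p [607.1  26.3 152.1] yaw 120.21 j6 1.09 | F [-3.2 -0.2  5.9] Tz 0.3118 tau6 -0.061 grip 0.0341 60.6
```

Call:
{"method": "move_arm", "body": {"deltas": [[0, 0, 0, 0, 0, 0, 2], [0, 0, 0, 0, 0, 0, 2]]}}

```text
clock: 18.38
eef_pos: [0.6071, 0.0263, 0.1521]
tool_rot: [0.528, 0.849, 0.0, 0.001]
ft_force: [-2.7, -0.9, 6.7]
grip_width: 0.0343
grasp_force: 60.5
```

```bash
python3 ob.py
```

```text
t18.38 p [607.1  26.3 152.1] yaw 116.22 j6 1.16 | F [-2.7 -0.9  6.7] Tz 0.2973 tau6 -0.061 grip 0.0343 60.5
```

Call:
{"method": "move_arm", "body": {"deltas": [[0, 0, 0, 0, 0, 0, 2], [0, 0, 0, 0, 0, 0, 2]]}}

```text
clock: 18.55
eef_pos: [0.6071, 0.0263, 0.1521]
tool_rot: [0.558, 0.83, 0.0, 0.001]
ft_force: [-2.9, -0.9, 6.6]
grip_width: 0.0343
grasp_force: 60.5
```

```bash
python3 ob.py
```

```text
t18.55 p [607.1  26.3 152.1] yaw 112.22 j6 1.23 | F [-2.9 -0.9  6.6] Tz 0.2946 tau6 -0.061 grip 0.0343 60.5
```

Call:
{"method": "move_arm", "body": {"deltas": [[0, 0, 0, 0, 0, 0, 2], [0, 0, 0, 0, 0, 0, 2]]}}

```text
clock: 18.72
eef_pos: [0.607, 0.0263, 0.1521]
tool_rot: [0.586, 0.81, 0.001, 0.001]
ft_force: [-2.4, -1.7, 6.2]
grip_width: 0.0343
grasp_force: 60.5
```

```bash
python3 ob.py
```

```text
t18.72 p [607.   26.3 152.1] yaw 108.21 j6 1.30 | F [-2.4 -1.7  6.2] Tz 0.2709 tau6 -0.061 grip 0.0343 60.5
```

Call:
{"method": "move_arm", "body": {"deltas": [[0, 0, 0, 0, 0, 0, 2], [0, 0, 0, 0, 0, 0, 2]]}}

```text
clock: 18.88
eef_pos: [0.607, 0.0263, 0.1521]
tool_rot: [0.614, 0.789, 0.001, 0.001]
ft_force: [-2.2, -1.4, 6.1]
grip_width: 0.0343
grasp_force: 60.4
```

```bash
python3 ob.py
```

```text
t18.88 p [607.   26.3 152.1] yaw 104.21 j6 1.37 | F [-2.2 -1.4  6.1] Tz 0.2647 tau6 -0.061 grip 0.0343 60.4
```

No bite by 24°; two more steps.

Call:
{"method": "move_arm", "body": {"deltas": [[0, 0, 0, 0, 0, 0, 2], [0, 0, 0, 0, 0, 0, 2], [0, 0, 0, 0, 0, 0, 2]]}}

```text
clock: 19.13
eef_pos: [0.607, 0.0263, 0.1521]
tool_rot: [0.655, 0.756, 0.001, 0.001]
ft_force: [-3.2, -1.5, 7.3]
grip_width: 0.0344
grasp_force: 60.4
```

```bash
python3 ob.py
```

```text
t19.13 p [607.   26.3 152.1] yaw 98.21 j6 1.47 | F [-3.2 -1.5  7.3] Tz 0.2393 tau6 -0.061 grip 0.0344 60.4
```

Call:
{"method": "move_arm", "body": {"deltas": [[0, 0, 0, 0, 0, 0, 2], [0, 0, 0, 0, 0, 0, 2], [0, 0, 0, 0, 0, 0, 2]]}}

```text
clock: 19.38
eef_pos: [0.6069, 0.0263, 0.1521]
tool_rot: [0.693, 0.721, 0.001, 0.001]
ft_force: [-3.8, -0.7, 6.9]
grip_width: 0.0341
grasp_force: 60.4
```

```bash
python3 ob.py
```

```text
t19.38 p [606.9  26.3 152.1] yaw 92.21 j6 1.58 | F [-3.8 -0.7  6.9] Tz 0.2424 tau6 -0.061 grip 0.0341 60.4
```

Call:
{"method": "move_arm", "body": {"deltas": [[0, 0, 0, 0, 0, 0, 2], [0, 0, 0, 0, 0, 0, 2], [0, 0, 0, 0, 0, 0, 2]]}}

```text
clock: 19.63
eef_pos: [0.6069, 0.0263, 0.1521]
tool_rot: [0.73, 0.683, 0.001, 0.001]
ft_force: [-4.2, -1.4, 6.2]
grip_width: 0.0344
grasp_force: 60.5
```

```bash
python3 ob.py
```

```text
t19.63 p [606.9  26.3 152.1] yaw 86.21 j6 1.68 | F [-4.2 -1.4  6.2] Tz 0.3301 tau6 -0.045 grip 0.0344 60.5
```

Call:
{"method": "move_arm", "body": {"deltas": [[0, 0, 0, 0, 0, 0, 2], [0, 0, 0, 0, 0, 0, 2], [0, 0, 0, 0, 0, 0, 2]]}}

```text
clock: 19.88
eef_pos: [0.6068, 0.0263, 0.1521]
tool_rot: [0.765, 0.644, 0.001, 0.001]
ft_force: [-4.0, -1.7, 6.6]
grip_width: 0.0346
grasp_force: 60.6
```

```bash
python3 ob.py
```

```text
t19.88 p [606.8  26.3 152.1] yaw 80.22 j6 1.79 | F [-4.  -1.7  6.6] Tz 0.3221 tau6 -0.023 grip 0.0346 60.6
```

Call:
{"method": "move_arm", "body": {"deltas": [[0, 0, 0, 0, 0, 0, 2], [0, 0, 0, 0, 0, 0, 2], [0, 0, 0, 0, 0, 0, 2]]}}

```text
clock: 20.13
eef_pos: [0.6068, 0.0263, 0.1521]
tool_rot: [0.797, 0.603, 0.001, 0.001]
ft_force: [-4.3, -0.9, 5.9]
grip_width: 0.0344
grasp_force: 60.7
```

```bash
python3 ob.py
```

```text
t20.13 p [606.8  26.3 152.1] yaw 74.22 j6 1.89 | F [-4.3 -0.9  5.9] Tz 0.3457 tau6 -0.001 grip 0.0344 60.7
```

Call:
{"method": "move_arm", "body": {"deltas": [[0.8, 0, 0, 0, 0, 0, 0], [0.8, 0, 0, 0, 0, 0, 0], [0.8, 0, 0, 0, 0, 0, 0], [0.8, 0, 0, -25, 0, 0, 0], [0.8, 0, 0, -22, 0, 0, -7], [0.8, 0, 0, 0, 0, 0, -7], [0.8, 0, 0, 0, 0, 0, -7], [0.8, 0, 0, 0, 0, 0, -7], [0.8, 0, 0, 0, 0, 0, -7], [0.8, 0, 0, 0, 0, 0, -7]]}}

```text
clock: 20.97
eef_pos: [0.6069, 0.0265, 0.197]
tool_rot: [0.525, 0.851, 0.0, 0.0]
ft_force: [0.8, 0.4, -0.6]
grip_width: 0.0685
grasp_force: 0.0
```

Call:
{"method": "move_arm", "body": {"deltas": [[0.8, 0, 0, 0, 0, 0, -6], [0.8, 0, 0, 0, 0, 0, 0], [0.8, 0, 0, 0, 0, 0, 0]]}}

```text
clock: 21.22
eef_pos: [0.6068, 0.0264, 0.1969]
tool_rot: [0.484, 0.875, -0.0, -0.0]
ft_force: [-0.0, 0.2, -0.6]
grip_width: 0.0683
grasp_force: 0.0
```

```bash
python3 ob.py k
```

```text
t21.22 p [606.8  26.4 196.9] yaw 122.14 j6 1.05 | F [-0.   0.2 -0.6] Tz 0.0047 tau6 -0.102 grip 0.0683 0.0
knob 0 tool shift mm [102.2  41.1  48.9]
knob 1 tool shift mm [143.5 -61.2  48.9]
knob 2 tool shift mm [  41.2 -102.5   48.9]
knob 3 tool shift mm [-0.1 -0.2 48.9]
```

Call:
{"method": "move_arm", "body": {"deltas": [[0.8, 10.5, -25.5, 0, 0, 0, 0], [0.8, 10.5, -25.5, 0, 0, 0, 0], [0.8, 10, -25.5, 0, 0, 0, 0], [0.8, 10, -26, 0, 0, 0, 0], [0.8, 0, 0, 0, 0, 0, 0], [0.8, 0, 0, 20, 0, 0, 0], [0.8, 0, 0, 20, 0, 0, 0], [0.8, 0, 0, 7, 0, 0, 0], [0.8, 0, 0, 0, 0, 0, 0]]}}

```text
clock: 21.97
eef_pos: [0.497, 0.0064, 0.1484]
tool_rot: [0.483, 0.875, -0.001, -0.002]
ft_force: [0.0, -0.3, -0.2]
grip_width: 0.0681
grasp_force: 0.0
```

Call:
{"method": "move_arm", "body": {"deltas": [[0, 0, 0, 0, 0, 0, 0], [0, 0, 0, 0, 0, 0, 0], [0, 0, 0, 0, 0, 0, 0], [0, 0, 0, 0, 0, 0, 0], [0, 0, 0, 0, 0, 0, 0], [0, 0, 0, 0, 0, 0, 0]]}}

```text
clock: 22.47
eef_pos: [0.499, 0.0062, 0.1516]
tool_rot: [0.483, 0.876, 0.0, 0.001]
ft_force: [-1.1, -0.3, 5.3]
grip_width: 0.0342
grasp_force: 59.8
```

```bash
python3 ob.py
```

```text
t22.47 p [499.    6.2 151.6] yaw 122.26 j6 1.02 | F [-1.1 -0.3  5.3] Tz 0.0075 tau6 -0.021 grip 0.0342 59.8
```

Call:
{"method": "move_arm", "body": {"deltas": [[0, 0, 0, 0, 0, 0, 2], [0, 0, 0, 0, 0, 0, 2], [0, 0, 0, 0, 0, 0, 2], [0, 0, 0, 0, 0, 0, 2]]}}

```text
clock: 22.8
eef_pos: [0.4988, 0.0061, 0.1515]
tool_rot: [0.543, 0.84, 0.0, 0.001]
ft_force: [-2.8, 0.2, 4.8]
grip_width: 0.034
grasp_force: 59.8
```

```bash
python3 ob.py
```

```text
t22.80 p [498.8   6.1 151.5] yaw 114.23 j6 1.16 | F [-2.8  0.2  4.8] Tz 0.3527 tau6 0.034 grip 0.0340 59.8
```

Call:
{"method": "move_arm", "body": {"deltas": [[0, 0, 0, 0, 0, 0, 2], [0, 0, 0, 0, 0, 0, 2], [0, 0, 0, 0, 0, 0, 2], [0, 0, 0, 0, 0, 0, 2]]}}

```text
clock: 23.13
eef_pos: [0.4986, 0.0061, 0.1515]
tool_rot: [0.6, 0.8, 0.0, 0.001]
ft_force: [-1.5, -0.8, 6.7]
grip_width: 0.0344
grasp_force: 59.8
```

```bash
python3 ob.py
```

```text
t23.13 p [498.6   6.1 151.5] yaw 106.23 j6 1.30 | F [-1.5 -0.8  6.7] Tz 0.4093 tau6 0.064 grip 0.0344 59.8
```

Call:
{"method": "move_arm", "body": {"deltas": [[0, 0, 0, 0, 0, 0, 2], [0, 0, 0, 0, 0, 0, 2], [0, 0, 0, 0, 0, 0, 2], [0, 0, 0, 0, 0, 0, 2]]}}

```text
clock: 23.47
eef_pos: [0.4985, 0.006, 0.1515]
tool_rot: [0.655, 0.756, 0.0, 0.001]
ft_force: [-2.1, -0.9, 8.0]
grip_width: 0.0343
grasp_force: 59.9
```

```bash
python3 ob.py
```

```text
t23.47 p [498.5   6.  151.5] yaw 98.23 j6 1.44 | F [-2.1 -0.9  8. ] Tz 0.4087 tau6 0.095 grip 0.0343 59.9
```

Call:
{"method": "move_arm", "body": {"deltas": [[0, 0, 0, 0, 0, 0, 2], [0, 0, 0, 0, 0, 0, 2], [0, 0, 0, 0, 0, 0, 2], [0, 0, 0, 0, 0, 0, 2]]}}

```text
clock: 23.8
eef_pos: [0.4983, 0.006, 0.1515]
tool_rot: [0.706, 0.709, 0.0, 0.001]
ft_force: [-2.5, -1.5, 7.1]
grip_width: 0.0348
grasp_force: 59.9
```

```bash
python3 ob.py
```

```text
t23.80 p [498.3   6.  151.5] yaw 90.24 j6 1.58 | F [-2.5 -1.5  7.1] Tz 0.4564 tau6 0.125 grip 0.0348 59.9
```

Call:
{"method": "move_arm", "body": {"deltas": [[0.8, 0, 0, 0, 0, 0, 0], [0.8, 0, 0, 0, 0, 0, 0], [0.8, 0, 0, 0, 0, 0, 0], [0.8, 0, 0, -25, 0, 0, 0], [0.8, 0, 0, -22, 0, 0, -7], [0.8, 0, 0, 0, 0, 0, -7], [0.8, 0, 0, 0, 0, 0, -7], [0.8, 0, 0, 0, 0, 0, -7], [0.8, 0, 0, 0, 0, 0, -7], [0.8, 0, 0, 0, 0, 0, 0]]}}

```text
clock: 24.63
eef_pos: [0.4983, 0.0064, 0.197]
tool_rot: [0.459, 0.889, 0.0, -0.0]
ft_force: [-0.5, 1.2, 0.1]
grip_width: 0.0683
grasp_force: 0.0
```

Call:
{"method": "move_arm", "body": {"deltas": [[0.8, 0, 0, 0, 0, 0, 0]]}}

```text
clock: 24.72
eef_pos: [0.4982, 0.0064, 0.197]
tool_rot: [0.461, 0.887, 0.0, -0.0]
ft_force: [-0.1, -0.1, 0.1]
grip_width: 0.0689
grasp_force: 0.0
```

```bash
python3 ob.py k
```

```text
t24.72 p [498.2   6.4 197. ] yaw 125.11 j6 0.97 | F [-0.1 -0.1  0.1] Tz -0.0116 tau6 -0.117 grip 0.0689 0.0
knob 0 tool shift mm [ 53.8 146.7  49. ]
knob 1 tool shift mm [100.4  46.7  49. ]
knob 2 tool shift mm [ 0.4  0.1 49. ]
knob 3 tool shift mm [-46.2 100.1  49. ]
```

Knob 2 is firm (about 14.5 N). Next is knob 0.

Call:
{"method": "move_arm", "body": {"deltas": [[0.8, 10.8, 29.5, 0, 0, 0, 0], [0.8, 10.8, 29.5, 0, 0, 0, 0], [0.8, 10.8, 29.5, 0, 0, 0, 0], [0.8, 10.7, 29.1, 0, 0, 0, 0], [0.8, 10.7, 29.1, 0, 0, 0, 0], [0.8, 0, 0, 0, 0, 0, 0], [0.8, 0, 0, 20, 0, 0, 0], [0.8, 0, 0, 20, 0, 0, 0], [0.8, 0, 0, 7, 0, 0, 0], [0.8, 0, 0, 0, 0, 0, 0]]}}

```text
clock: 25.55
eef_pos: [0.5849, 0.1343, 0.1475]
tool_rot: [0.46, 0.888, -0.002, -0.002]
ft_force: [-0.3, -1.1, 0.3]
grip_width: 0.0681
grasp_force: 0.0
```

Call:
{"method": "move_arm", "body": {"deltas": [[0, 0, 0, 0, 0, 0, 0], [0, 0, 0, 0, 0, 0, 0], [0, 0, 0, 0, 0, 0, 0], [0, 0, 0, 0, 0, 0, 0], [0, 0, 0, 0, 0, 0, 0], [0, 0, 0, 0, 0, 0, 0]]}}

```text
clock: 26.05
eef_pos: [0.5877, 0.1349, 0.152]
tool_rot: [0.46, 0.888, 0.001, 0.001]
ft_force: [-0.4, -0.7, 5.9]
grip_width: 0.0341
grasp_force: 59.9
```

```bash
python3 ob.py
```

```text
t26.05 p [587.7 134.9 152. ] yaw 125.25 j6 1.18 | F [-0.4 -0.7  5.9] Tz -0.0259 tau6 -0.059 grip 0.0341 59.9
```

Call:
{"method": "move_arm", "body": {"deltas": [[0, 0, 0, 0, 0, 0, 2], [0, 0, 0, 0, 0, 0, 2], [0, 0, 0, 0, 0, 0, 2], [0, 0, 0, 0, 0, 0, 2]]}}

```text
clock: 26.38
eef_pos: [0.5877, 0.1349, 0.152]
tool_rot: [0.521, 0.854, 0.001, 0.001]
ft_force: [-1.1, -1.2, 6.9]
grip_width: 0.0343
grasp_force: 60.1
```

```bash
python3 ob.py
```

```text
t26.38 p [587.7 134.9 152. ] yaw 117.22 j6 1.32 | F [-1.1 -1.2  6.9] Tz 0.3330 tau6 0.028 grip 0.0343 60.1
```

Call:
{"method": "move_arm", "body": {"deltas": [[0, 0, 0, 0, 0, 0, 2], [0, 0, 0, 0, 0, 0, 2], [0, 0, 0, 0, 0, 0, 2], [0, 0, 0, 0, 0, 0, 2]]}}

```text
clock: 26.72
eef_pos: [0.5876, 0.1348, 0.152]
tool_rot: [0.579, 0.815, 0.001, 0.001]
ft_force: [-0.9, -1.4, 5.0]
grip_width: 0.0344
grasp_force: 60.1
```

```bash
python3 ob.py
```

```text
t26.72 p [587.6 134.8 152. ] yaw 109.22 j6 1.46 | F [-0.9 -1.4  5. ] Tz 0.4548 tau6 0.058 grip 0.0344 60.1
```

Call:
{"method": "move_arm", "body": {"deltas": [[0, 0, 0, 0, 0, 0, 2], [0, 0, 0, 0, 0, 0, 2], [0, 0, 0, 0, 0, 0, 2], [0, 0, 0, 0, 0, 0, 2]]}}

```text
clock: 27.05
eef_pos: [0.5875, 0.1348, 0.152]
tool_rot: [0.635, 0.773, 0.001, 0.001]
ft_force: [-1.7, -2.2, 6.8]
grip_width: 0.0346
grasp_force: 60.1
```

```bash
python3 ob.py
```

```text
t27.05 p [587.5 134.8 152. ] yaw 101.23 j6 1.60 | F [-1.7 -2.2  6.8] Tz 0.4385 tau6 0.088 grip 0.0346 60.1
```

Call:
{"method": "move_arm", "body": {"deltas": [[0, 0, 0, 0, 0, 0, 2], [0, 0, 0, 0, 0, 0, 2], [0, 0, 0, 0, 0, 0, 2], [0, 0, 0, 0, 0, 0, 2], [0, 0, 0, 0, 0, 0, 2]]}}

```text
clock: 27.47
eef_pos: [0.5875, 0.1348, 0.152]
tool_rot: [0.699, 0.715, 0.001, 0.001]
ft_force: [-2.8, -1.4, 6.8]
grip_width: 0.0343
grasp_force: 60.1
```

```bash
python3 ob.py
```

```text
t27.47 p [587.5 134.8 152. ] yaw 91.24 j6 1.78 | F [-2.8 -1.4  6.8] Tz 0.5219 tau6 0.127 grip 0.0343 60.1
```

Call:
{"method": "move_arm", "body": {"deltas": [[0.8, 0, 0, 0, 0, 0, 0], [0.8, 0, 0, 0, 0, 0, 0], [0.8, 0, 0, 0, 0, 0, 0], [0.8, 0, 0, -25, 0, 0, 0], [0.8, 0, 0, -22, 0, 0, -7], [0.8, 0, 0, 0, 0, 0, -7], [0.8, 0, 0, 0, 0, 0, -7], [0.8, 0, 0, 0, 0, 0, -7], [0.8, 0, 0, 0, 0, 0, -7], [0.8, 0, 0, 0, 0, 0, 0]]}}

```text
clock: 28.3
eef_pos: [0.5868, 0.135, 0.1968]
tool_rot: [0.451, 0.893, -0.0, -0.0]
ft_force: [0.5, 0.3, -0.6]
grip_width: 0.068
grasp_force: 0.0
```

Call:
{"method": "move_arm", "body": {"deltas": [[0.8, 0, 0, 0, 0, 0, 0]]}}

```text
clock: 28.38
eef_pos: [0.5868, 0.135, 0.1968]
tool_rot: [0.453, 0.891, -0.0, -0.0]
ft_force: [0.0, -0.2, -1.1]
grip_width: 0.0684
grasp_force: 0.0
```

```bash
python3 ob.py k
```

```text
t28.38 p [586.8 135.  196.8] yaw 126.12 j6 1.17 | F [ 0.  -0.2 -1.1] Tz -0.0385 tau6 -0.117 grip 0.0684 0.0
knob 0 tool shift mm [-0.5  0.3 48.8]
knob 1 tool shift mm [ 47.8 -98.8  48.9]
knob 2 tool shift mm [ -51.3 -147.2   48.8]
knob 3 tool shift mm [-99.7 -48.   48.8]
```

Knob 0 is firm. Next is knob 1.

Call:
{"method": "move_arm", "body": {"deltas": [[0.8, 12, -24.7, 0, 0, 0, 0], [0.8, 12, -24.7, 0, 0, 0, 0], [0.8, 12, -24.7, 0, 0, 0, 0], [0.8, 12, -24.7, 0, 0, 0, 0], [0.8, 0, 0, 0, 0, 0, 0], [0.8, 0, 0, 20, 0, 0, 0], [0.8, 0, 0, 20, 0, 0, 0], [0.8, 0, 0, 7, 0, 0, 0], [0.8, 0, 0, 0, 0, 0, 0]]}}

```text
clock: 29.13
eef_pos: [0.4776, 0.1149, 0.1483]
tool_rot: [0.452, 0.892, -0.001, -0.002]
ft_force: [-0.6, -0.2, 0.2]
grip_width: 0.0678
grasp_force: 0.0
```

Call:
{"method": "move_arm", "body": {"deltas": [[0, 0, 0, 0, 0, 0, 0], [0, 0, 0, 0, 0, 0, 0], [0, 0, 0, 0, 0, 0, 0], [0, 0, 0, 0, 0, 0, 0], [0, 0, 0, 0, 0, 0, 0], [0, 0, 0, 0, 0, 0, 0]]}}

```text
clock: 29.63
eef_pos: [0.4794, 0.1151, 0.1516]
tool_rot: [0.452, 0.892, 0.0, 0.001]
ft_force: [-2.1, -1.9, 5.6]
grip_width: 0.0342
grasp_force: 59.8
```

```bash
python3 ob.py
```

```text
t29.63 p [479.4 115.1 151.6] yaw 126.25 j6 1.17 | F [-2.1 -1.9  5.6] Tz -0.0660 tau6 -0.026 grip 0.0342 59.8
```

Call:
{"method": "move_arm", "body": {"deltas": [[0, 0, 0, 0, 0, 0, 2], [0, 0, 0, 0, 0, 0, 2], [0, 0, 0, 0, 0, 0, 2], [0, 0, 0, 0, 0, 0, 2]]}}

```text
clock: 29.97
eef_pos: [0.4793, 0.115, 0.1516]
tool_rot: [0.513, 0.858, 0.0, 0.001]
ft_force: [-1.8, -1.9, 5.5]
grip_width: 0.0344
grasp_force: 60.0
```

```bash
python3 ob.py
```

```text
t29.97 p [479.3 115.  151.6] yaw 118.22 j6 1.31 | F [-1.8 -1.9  5.5] Tz 0.3768 tau6 0.028 grip 0.0344 60.0
```

Call:
{"method": "move_arm", "body": {"deltas": [[0, 0, 0, 0, 0, 0, 2], [0, 0, 0, 0, 0, 0, 2], [0, 0, 0, 0, 0, 0, 2], [0, 0, 0, 0, 0, 0, 2]]}}

```text
clock: 30.3
eef_pos: [0.4792, 0.115, 0.1516]
tool_rot: [0.572, 0.82, 0.0, 0.001]
ft_force: [-2.6, -2.6, 6.8]
grip_width: 0.0345
grasp_force: 60.0
```

```bash
python3 ob.py
```

```text
t30.30 p [479.2 115.  151.6] yaw 110.22 j6 1.45 | F [-2.6 -2.6  6.8] Tz 0.3917 tau6 0.058 grip 0.0345 60.0
```

Call:
{"method": "move_arm", "body": {"deltas": [[0, 0, 0, 0, 0, 0, 2], [0, 0, 0, 0, 0, 0, 2], [0, 0, 0, 0, 0, 0, 2], [0, 0, 0, 0, 0, 0, 2]]}}

```text
clock: 30.63
eef_pos: [0.4791, 0.115, 0.1516]
tool_rot: [0.628, 0.778, 0.0, 0.001]
ft_force: [-2.7, -2.2, 6.8]
grip_width: 0.0342
grasp_force: 60.1
```

```bash
python3 ob.py
```

```text
t30.63 p [479.1 115.  151.6] yaw 102.23 j6 1.59 | F [-2.7 -2.2  6.8] Tz 0.4609 tau6 0.089 grip 0.0342 60.1
```

Call:
{"method": "move_arm", "body": {"deltas": [[0, 0, 0, 0, 0, 0, 2], [0, 0, 0, 0, 0, 0, 2], [0, 0, 0, 0, 0, 0, 2], [0, 0, 0, 0, 0, 0, 2], [0, 0, 0, 0, 0, 0, 2]]}}

```text
clock: 31.05
eef_pos: [0.4789, 0.1149, 0.1516]
tool_rot: [0.693, 0.721, 0.0, 0.001]
ft_force: [-3.4, -2.3, 6.4]
grip_width: 0.0347
grasp_force: 60.1
```

```bash
python3 ob.py
```

```text
t31.05 p [478.9 114.9 151.6] yaw 92.23 j6 1.77 | F [-3.4 -2.3  6.4] Tz 0.5206 tau6 0.127 grip 0.0347 60.1
```

Call:
{"method": "move_arm", "body": {"deltas": [[0.8, 0, 0, 0, 0, 0, 0], [0.8, 0, 0, 0, 0, 0, 0], [0.8, 0, 0, 0, 0, 0, 0], [0.8, 0, 0, -25, 0, 0, 0], [0.8, 0, 0, -22, 0, 0, -7], [0.8, 0, 0, 0, 0, 0, -7], [0.8, 0, 0, 0, 0, 0, -7], [0.8, 0, 0, 0, 0, 0, -7], [0.8, 0, 0, 0, 0, 0, -7], [0.8, 0, 0, 0, 0, 0, 0]]}}

```text
clock: 31.88
eef_pos: [0.479, 0.1153, 0.1971]
tool_rot: [0.443, 0.897, 0.0, 0.0]
ft_force: [0.1, -0.5, 0.1]
grip_width: 0.0683
grasp_force: 0.0
```

Call:
{"method": "move_arm", "body": {"deltas": [[0.8, 0, 0, 0, 0, 0, 0]]}}

```text
clock: 31.97
eef_pos: [0.4789, 0.1153, 0.1971]
tool_rot: [0.445, 0.895, 0.0, 0.0]
ft_force: [-0.5, 0.1, -0.3]
grip_width: 0.0683
grasp_force: 0.0
```

```bash
python3 ob.py k
```

```text
t31.97 p [478.9 115.3 197.1] yaw 127.12 j6 1.16 | F [-0.5  0.1 -0.3] Tz 0.0466 tau6 -0.117 grip 0.0683 0.0
knob 0 tool shift mm [-49.8  98.2  49.1]
knob 1 tool shift mm [ 0.2 -0.1 49.1]
knob 2 tool shift mm [-98.1 -50.2  49.1]
knob 3 tool shift mm [-148.1   48.1   49.1]
```

Knob 1 is firm. Last is knob 3.

Call:
{"method": "move_arm", "body": {"deltas": [[0.8, -29.6, 9.6, 0, 0, 0, 0], [0.8, -29.6, 9.6, 0, 0, 0, 0], [0.8, -29.6, 9.6, 0, 0, 0, 0], [0.8, -29.6, 9.6, 0, 0, 0, 0], [0.8, -29.6, 9.6, 0, 0, 0, 0], [0.8, 0, 0, 0, 0, 0, 0], [0.8, 0, 0, 20, 0, 0, 0], [0.8, 0, 0, 20, 0, 0, 0], [0.8, 0, 0, 7, 0, 0, 0], [0.8, 0, 0, 0, 0, 0, 0]]}}

```text
clock: 32.8
eef_pos: [0.6046, 0.0267, 0.1475]
tool_rot: [0.445, 0.896, -0.001, -0.003]
ft_force: [-0.7, -0.2, 0.1]
grip_width: 0.0686
grasp_force: 0.0
```

Call:
{"method": "move_arm", "body": {"deltas": [[0, 0, 0, 0, 0, 0, 0], [0, 0, 0, 0, 0, 0, 0], [0, 0, 0, 0, 0, 0, 0], [0, 0, 0, 0, 0, 0, 0], [0, 0, 0, 0, 0, 0, 0], [0, 0, 0, 0, 0, 0, 0]]}}

```text
clock: 33.3
eef_pos: [0.6071, 0.0265, 0.1521]
tool_rot: [0.444, 0.896, 0.0, 0.001]
ft_force: [-3.1, -0.4, 6.7]
grip_width: 0.0341
grasp_force: 60.1
```

```bash
python3 ob.py
```

```text
t33.30 p [607.1  26.5 152.1] yaw 127.26 j6 0.96 | F [-3.1 -0.4  6.7] Tz -0.0563 tau6 -0.025 grip 0.0341 60.1
```

Call:
{"method": "move_arm", "body": {"deltas": [[0, 0, 0, 0, 0, 0, 2], [0, 0, 0, 0, 0, 0, 2], [0, 0, 0, 0, 0, 0, 2], [0, 0, 0, 0, 0, 0, 2]]}}

```text
clock: 33.63
eef_pos: [0.607, 0.0265, 0.1521]
tool_rot: [0.506, 0.863, 0.0, 0.001]
ft_force: [-3.4, -1.7, 6.0]
grip_width: 0.0342
grasp_force: 60.3
```

```bash
python3 ob.py
```

```text
t33.63 p [607.   26.5 152.1] yaw 119.23 j6 1.10 | F [-3.4 -1.7  6. ] Tz 0.3710 tau6 0.030 grip 0.0342 60.3
```

Call:
{"method": "move_arm", "body": {"deltas": [[0, 0, 0, 0, 0, 0, 2], [0, 0, 0, 0, 0, 0, 2], [0, 0, 0, 0, 0, 0, 2], [0, 0, 0, 0, 0, 0, 2]]}}

```text
clock: 33.97
eef_pos: [0.607, 0.0265, 0.1521]
tool_rot: [0.565, 0.825, 0.0, 0.001]
ft_force: [-2.6, -1.1, 6.3]
grip_width: 0.0346
grasp_force: 60.3
```

```bash
python3 ob.py
```

```text
t33.97 p [607.   26.5 152.1] yaw 111.24 j6 1.24 | F [-2.6 -1.1  6.3] Tz 0.4173 tau6 0.060 grip 0.0346 60.3
```

Call:
{"method": "move_arm", "body": {"deltas": [[0, 0, 0, 0, 0, 0, 2], [0, 0, 0, 0, 0, 0, 2], [0, 0, 0, 0, 0, 0, 2], [0, 0, 0, 0, 0, 0, 2]]}}

```text
clock: 34.3
eef_pos: [0.607, 0.0265, 0.1522]
tool_rot: [0.621, 0.784, 0.001, 0.001]
ft_force: [-2.9, -0.7, 6.3]
grip_width: 0.0345
grasp_force: 60.3
```

```bash
python3 ob.py
```

```text
t34.30 p [607.   26.5 152.2] yaw 103.24 j6 1.38 | F [-2.9 -0.7  6.3] Tz 0.3808 tau6 0.090 grip 0.0345 60.3
```

Call:
{"method": "move_arm", "body": {"deltas": [[0, 0, 0, 0, 0, 0, 2], [0, 0, 0, 0, 0, 0, 2], [0, 0, 0, 0, 0, 0, 2], [0, 0, 0, 0, 0, 0, 2], [0, 0, 0, 0, 0, 0, 2]]}}

```text
clock: 34.72
eef_pos: [0.6069, 0.0265, 0.1521]
tool_rot: [0.687, 0.727, 0.001, 0.001]
ft_force: [-2.5, -0.9, 5.8]
grip_width: 0.0344
grasp_force: 60.3
```

```bash
python3 ob.py
```

```text
t34.72 p [606.9  26.5 152.1] yaw 93.25 j6 1.56 | F [-2.5 -0.9  5.8] Tz 0.4719 tau6 0.128 grip 0.0344 60.3
```

Call:
{"method": "move_arm", "body": {"deltas": [[0.8, 0, 0, 0, 0, 0, 0], [0.8, 0, 0, 0, 0, 0, 0], [0.8, 0, 0, 0, 0, 0, 0], [0.8, 0, 0, -25, 0, 0, 0], [0.8, 0, 0, -35, 0, 0, 0], [0.8, 0, 0, -40, 0, 0, 0], [0.8, 0, 0, -20, 0, 0, 0], [0.8, 0, 0, 0, 0, 0, 0], [0.8, 0, 0, 0, 0, 0, 0]]}}

```text
clock: 35.47
eef_pos: [0.6078, 0.0266, 0.2719]
tool_rot: [0.686, 0.727, 0.002, 0.001]
ft_force: [0.4, -0.2, -0.2]
grip_width: 0.0681
grasp_force: 0.0
```

```bash
python3 ob.py; python3 - <<'E'
from h import *
cv2.imwrite("pics/end.png",bot.camera("side"))
E
```

```text
t35.47 p [607.8  26.6 271.9] yaw 93.29 j6 1.56 | F [ 0.4 -0.2 -0.2] Tz -0.0164 tau6 -0.001 grip 0.0681 0.0
```

View pics/end.png

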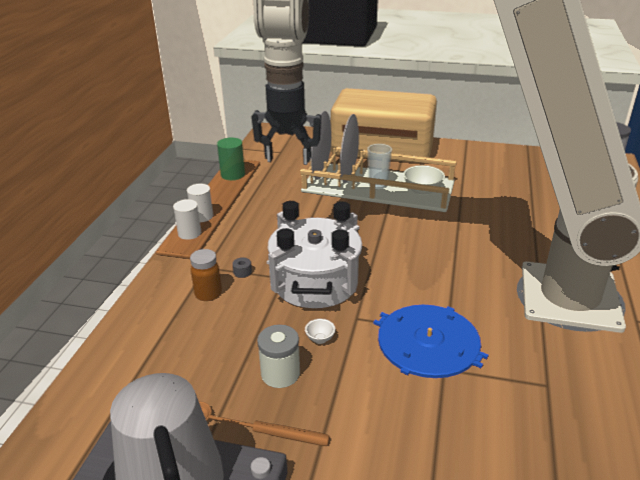

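The gripper is clear above the pot, the weight is still on its spindle at (315,236), and everything else is where it was.

```bash
python3 -c "
from workcell import bot
print(bot.job_done())"
```

```text
the job is handed in; nothing more can be done
None
```

I clamped the lid crosswise in the order 2, 0, 1, 3: all four knobs snug first (about 5 N each), then firm (about 14–15 N each, estimated from wrist-joint torque). The weight and surroundings were untouched, and I handed the job in at about 35.5 s; no verdict was returned.

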